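Take the shoe last off the jack and show its toe to the inspection camera

ROBOT

A 6-joint arm with a two-finger parallel gripper is mounted at the origin on the work surface. World frame = base frame: x ahead of the robot, y to its left, z up, the work surface at z = 0. Lengths are in m, angles in degrees, forces in N, time in s.
With the tool pointing down it reaches from about 0.25 to 0.725 m from the base axis. Payload 4 kg.
Tool frame: the origin (TCP) lies midway between the tips of the shut fingers; the grasp point (between the pads) lies 19 mm behind it; z points along the fingers, y is the line along which they close (so a half turn about z gives the same grasp; the last joint's range is limited). The gripper opens to 85 mm and grips with 20 to 120 N. Pads are 22 mm wide; open, the fingers measure 114 mm over their backs; the gripper's body (76 mm by 85 mm) begins 54 mm behind the grasp point. The pads swing forward as they close: fully open they stand 13 mm farther back than shut.
Start: joints at [69.901, 13.785, 0.286, 76.501, 0, 90], TCP at [0.172, 0.47, 0.231] pointing down, gripper open.
Joint ranges: [-155.79, 155.79], [-60.16, 107.12], [-62.33, 73.08], [-114, 123.19], [-81.49, 82.49], [-180, 180]. Speed limits (degrees/s): [159.86, 159.86, 180, 180, 180, 180].

INTERFACE

Orientations are given as a 3x3 rotation matrix whose columns are the frame's x, y, z axes.
In Python, from station import arm gives the robot as it stands. Calls block until the motion is done:
- arm.reach(position, orientation): joint-space move of the TCP to a pose.
- arm.move_linear(position, rot=None, v=0.15, threshold=None): straight line of the TCP; rot=None keeps the orientation; v is the mean speed in m/s. With threshold (N) it stops when the force on the tool has changed by that much, and returns True; else False.
- arm.movej(angles): joint-space move.
- arm.grip(opening): opening from 0.0 (shut) to 1.0 (fully open); the grip force is fixed at half the most; returns when the fingers have stopped.
- arm.sleep(seconds).
- arm.solve_ik(position, orientation): joint angles nearest the present ones, or None.
- arm.snapshot(name): name is "side" or "top"; returns (picture, depth): 480x640x3 uint8, blue, green, red; 480x640 float32, m along the optical axis (not along the pixel's ray), 0 where there is no reading.
- arm.camera_info(name): a dict with "camera_matrix" (3x3 intrinsics, pixels), "T" (4x4, takes a point from camera to world coordinates). Camera axes: x right, y down, z forward; pixel columns grow to the right and rows downward; lengths in m; the calibration is good to about 2 mm. A picture is of the moment at which its call begins. camera_info takes no time and is no camera call.
A pose or a line that the arm cannot do raises arm.MotionError and nothing moves.
- arm.job_done(): hands the job in; it is judged then, once.
Readings, each from a call of its own:
- arm.read_t(): time.
- arm.read_joints(): joint angles.
- arm.read_joint_velocities(): joint speeds.
- arm.read_effort(): joint torques, N m.
- arm.read_tool_pos(): TCP position.
- arm.read_ee_rot(): TCP orientation.
- arm.read_contact_force(): force on the tool from outside, world axes, zero at the start.
- arm.read_ft_torque(): the same for the moment, N m.
- arm.read_width(): opening from 0.0 (shut) to 1.0 (fully open).
- arm.read_grasp_force(): force on a finger pad.
Only numpy, scipy, OpenCV 4.12 (cv2) and the standard library are available. Lean on these libraries where they do the work, as an engineer would, in place of code of your own. Each camera call takes 0.05 s, during which the arm holds its last target. There are 200 camera calls.

TASK

Swing the hold-down arm of the jack about a quarter turn aside, well clear of the shoe last, then lift the last straight up off its pin and hold it up in front of the inspection camera: sole side still on top, the toe pointing straight into the lens along the camera's line of sight (which looks down at a slant), with the toe tip 10 cm from the lens. Finish while still holding it there, still and clear of everything else; do not touch the camera, and leave the small last, the tape roll and the tumbler where they are.

Things in the scene. Friction and masses are not known exactly. Their poses are not given: they have to be found in the camera images.
- last: Wooden child's shoe last, about 0.3 kg, sole-up on the jack's pin. Origin: underside, at the mouth of its 15 mm square, 40 mm deep pin hole. x to the toe, z up out of the tan sole. Heel back x = -55 mm, toe tip x = 105, sole z = 60. From x = -33 to 28 a block with straight sides 44 mm wide (y), 60 high: grip here from above (balance about x = 10). Forepart 58 wide, underside 29 to 45 up.
- last_toe (a point): The toe tip of the last, at its front end on the centre line, 12 mm under the sole face (last frame 105, 0, 48 mm). Axes as the last's.
- jack: Fixed bench jack: grey base plate 250 x 80 x 12 mm (x from -65 to 185), a steel shoulder plate (64 x 36 mm, top z = 60) on which the last rests, a 12 mm pin standing 26 mm above it. Origin on the bench under the pin; x points along the last to its toe. The hold-down arm's 20 mm post is at x = 145 mm, 127 mm high. The seated last has its sole at z = 120 mm.
- jack_seat (a point): Point on the jack's shoulder at the foot of the pin, where the last's origin sits. Axes as the jack's.
- hold_down (a joint): Angle of the hold-down arm about its upright hinge, rad: 0 = over the toe, pointing straight back to the pin (jack's -x); grows as the arm swings to the jack's +y (left) side, stop at 1.75. Clear of the last from 1.0. Stiff with friction (about 1 N at the knob); stays where it is left.
- hold_down_hinge (a point): Point on the hold-down arm's hinge axis at mid-thickness of the arm, 132 mm above the bench (the knob's foot is 5 mm higher, its top 45 mm higher). Axes as the jack's.
- hold_down_knob (a point): On the axis of the upright black knob (16 mm thick, 40 mm tall, this point mid-height) at the free end of the hold-down arm, 75 mm from the hinge axis. The steel arm right below it is 20 mm wide, 10 mm thick, ends 10 mm past the knob; its rubber foot hovers 2 to 3 mm over the sole. Push the knob sideways or pinch it from above. x points to the hinge.
- camera: Inspection camera fixed to the bench: steel disc foot (110 mm across), 16 mm column and a white camera head 60 x 50 x 44 mm whose tilt axis is 340 mm above the bench. Not to be touched. Origin: on the bench under the line of sight, 170 mm in front of the column; the lens looks to its -x, the column is at x = 170 mm.
- lens (a point): Centre of the lens front face, 48 mm in front of the head's stiff tilt axis. Own -x is the line of sight, which looks 0.2 to 0.55 rad down from level; +x points back into the camera and slants up; y is level.
- focus (a point): Point on the line of sight 100 mm in front of the lens, where the toe tip belongs. Axes as the lens's: the last's x should lie along +x here and its y along y.
- small_last: Bystander: small light wooden last, 120 mm long, 44 mm wide, 45 mm high, lying sole-down on the bench. Origin on its underside.
- tape: Bystander: pale tape roll lying flat, 84 mm across, 24 mm high. Origin at the centre of its underside.
- tumbler: Bystander: empty plastic tumbler, upright, 72 mm across, 110 mm high. Origin at the centre of its underside.

How it is judged:
By the outcome, as a careful person would: the job done as asked, in the order asked, and still so for the second after the job is handed in, while the arm keeps its last pose, push and grip.
It also fails if it takes over 51 s, if anything falls off the work surface, if the arm or the gripper's body presses on something with over 40 N, if the wrist force passes 120 N, or if a joint passes its speed limit or range.

## Working session

There is one attempt and no reset: what is moved stays moved. The work goes in short steps, each a Python script; the robot and the scene stay as the last script left them, time stands still between calls to the robot, and variables do not carry over. Pictures are saved under pics/ and viewed, at most 10 in all, crops included, and the job is handed in when it is done.

```bash
mkdir -p pics; cat > h.py <<'E'
import numpy as np, cv2
from station import arm
def cloud(n):
    im,d=arm.snapshot(n); c=arm.camera_info(n); K=c["camera_matrix"];T=np.array(c["T"])
    v,u=np.mgrid[:480,:640]; P=np.stack([(u-K[0][2])/K[0][0]*d,(v-K[1][2])/K[1][1]*d,d],-1)
    W=P@T[:3,:3].T+T[:3,3]; W[d==0]=np.nan
    return im,d,W
E
python3 - <<'E'
from h import *
for n in("side","top"):
    im,d,W=cloud(n); cv2.imwrite(f"pics/{n}0.png",im); np.savez(f"{n}0.npz",im=im,d=d,W=W)
    c=arm.camera_info(n); print(n,np.round(c["camera_matrix"],1).tolist(),np.round(c["T"],3).tolist())
print(arm.read_t())
E
```

```text
side [[534.7, 0.0, 318.1], [0.0, 534.7, 248.1], [0.0, 0.0, 1.0]] [[0.994, -0.066, 0.083, 0.479], [-0.105, -0.703, 0.703, -1.02], [0.012, -0.708, -0.706, 1.126], [0.0, 0.0, 0.0, 1.0]]
top [[468.0, 0.0, 323.4], [0.0, 468.0, 241.0], [0.0, 0.0, 1.0]] [[0.011, -0.991, 0.137, 0.426], [-1.0, -0.011, 0.003, -0.084], [-0.001, -0.137, -0.991, 1.316], [0.0, 0.0, 0.0, 1.0]]
0.1
```

View pics/side0.png

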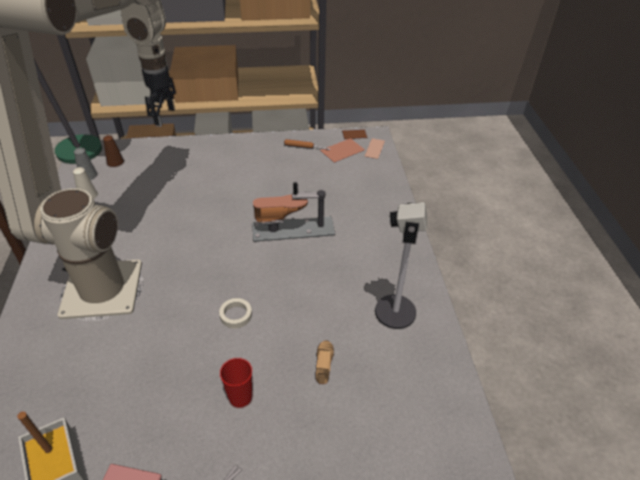

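View pics/top0.png

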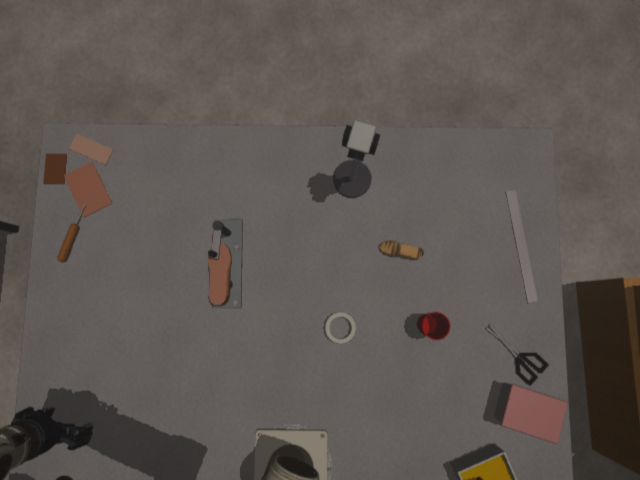

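The side view shows the jack with the last at (280,208), its knob at (296,188) and the post at (321,210). The camera head is at (411,217) with its lens at (394,218). In the top view the last runs from its heel at (218,302) to its toe near (218,245), the knob is at (213,254), the hinge at (222,230), and the head at (362,137) with its lens at (356,155). I'll enlarge these areas next.

```bash
python3 - <<'E'
import numpy as np,cv2
S=np.load("side0.npz");T=np.load("top0.npz")
def crop(im,u,v,w,h,W=400,H=300): return cv2.resize(cv2.convertScaleAbs(im[v:v+h,u:u+w],alpha=1.6),(W,H),interpolation=cv2.INTER_CUBIC)
a=np.hstack([crop(S["im"],240,170,100,75),crop(S["im"],375,195,60,45)])
b=np.hstack([crop(T["im"],160,215,133,100),crop(T["im"],325,110,80,60)])
cv2.imwrite("pics/m.png",np.vstack([a,b]))
# head cloud
for n,D in(("side",S),("top",T)):
    W=D["W"]
    m=(W[...,2]>.25)&(W[...,0]>.5)&(W[...,2]<.45)&(W[...,1]<.1)&(W[...,1]>-.4)
    p=W[m];c=D["im"][m].astype(int); g=c.mean(1)
    for nm,k in(("bright",g>90),("dark",g<50)):
        if k.any(): print(n,nm,k.sum(),np.round(p[k].mean(0),3),np.round(p[k].min(0),3),np.round(p[k].max(0),3))
    hsv=cv2.cvtColor(D["im"],cv2.COLOR_BGR2HSV)
    m=(W[...,2]>.105)&(W[...,2]<.2)&(abs(W[...,0]-.42)<.15)&(abs(W[...,1]-.14)<.15)
    print(n,np.round([W[m].min(0),W[m].max(0)],3))
    k=m&(hsv[...,1]>90)&(hsv[...,2]>60)&(W[...,2]>.113); p=W[k]
    if len(p): 
        r=cv2.minAreaRect((p[:,:2]*1000).astype(np.float32)); print(" sole",k.sum(),r,np.median(p[:,2]))
E
```

```text
side bright 730 [ 0.786 -0.172  0.348] [ 0.746 -0.205  0.25 ] [ 0.826 -0.124  0.371]
side dark 271 [ 0.77  -0.188  0.329] [ 0.741 -0.204  0.298] [ 0.791 -0.142  0.352]
side [[0.428 0.152 0.105]
 [0.57  0.211 0.178]]
 sole 493 ((500.8155822753906, 182.61520385742188), (58.48665237426758, 139.00689697265625), 88.19283294677734) 0.11805248548479574
top bright 634 [ 0.784 -0.159  0.363] [ 0.753 -0.188  0.348] [ 0.817 -0.129  0.375]
top dark 349 [ 0.771 -0.154  0.342] [ 0.739 -0.198  0.298] [ 0.812 -0.12   0.357]
top [[0.43  0.158 0.105]
 [0.57  0.216 0.183]]
 sole 912 ((499.82952880859375, 186.5631103515625), (56.505855560302734, 140.29774475097656), 89.83755493164062) 0.12157750191374661
```

View pics/m.png

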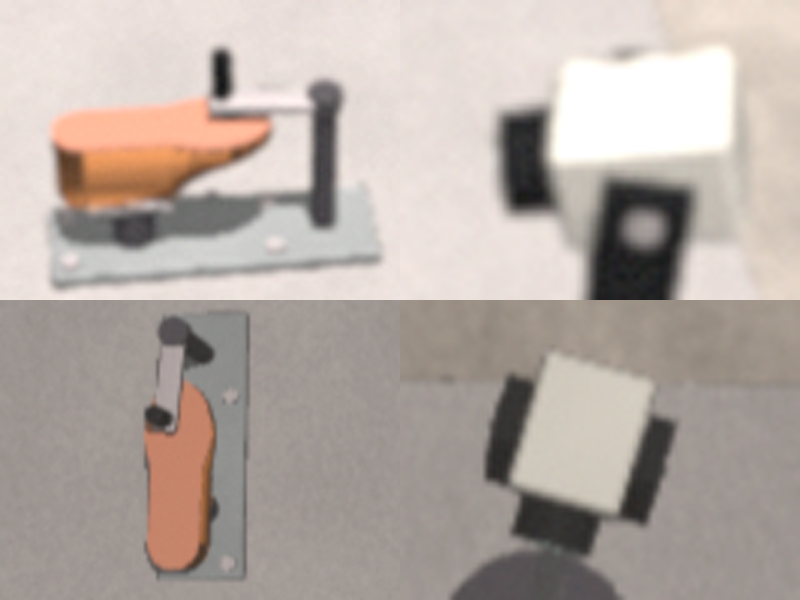

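```bash
cat >> h.py <<'E'
def ray(n,u,v,p0,nrm=(0,0,1)):
    c=arm.camera_info(n); K=np.array(c["camera_matrix"]);T=np.array(c["T"]); uv=np.c_[np.ravel(u),np.ravel(v)].astype(float)
    d=np.c_[uv,np.ones(len(uv))]@np.linalg.inv(K).T@T[:3,:3].T; o=T[:3,3]; nrm=np.array(nrm,float)
    return o+d*(((np.array(p0)-o)@nrm)/(d@nrm))[:,None]
def tri(us,ut):
    o=[];d=[]
    for n,p in(("side",us),("top",ut)):
        T=np.array(arm.camera_info(n)["T"]); q=ray(n,p[0],p[1],[0,0,0])[0]; o.append(T[:3,3]); e=q-T[:3,3]; d.append(e/np.linalg.norm(e))
    s=np.linalg.lstsq(np.c_[d[0],-d[1]],o[1]-o[0],rcond=None)[0]
    a,b=o[0]+s[0]*d[0],o[1]+s[1]*d[1]; return (a+b)/2,np.linalg.norm(a-b)
def rect(p):
    r=cv2.minAreaRect((p[:,:2]*1000).astype(np.float32)); b=cv2.boxPoints(r)/1000; e=[b[1]-b[0],b[2]-b[1]]
    l=max(e,key=np.linalg.norm); l=l*np.sign(l[0]); return np.array(r[0])/1000,sorted(r[1]),np.degrees(np.arctan2(l[1],l[0]))
E
python3 - <<'E'
from h import *
r3=lambda x:np.round(x,4)
# head top face, each view
for n in("side","top"):
    D=np.load(n+"0.npz");W=D["W"];g=D["im"].astype(int).mean(2)
    box=(W[...,2]>.3)&(W[...,2]<.4)&(W[...,0]>.7)&(W[...,0]<.85)&(W[...,1]<-.1)&(W[...,1]>-.23)
    print(n,"grey pct",np.percentile(g[box],[20,40,60,80,95]))
    m=(box&(g>np.percentile(g[box],95)*.85)).astype(np.uint8)
    if n=="side": m=cv2.morphologyEx(m,cv2.MORPH_OPEN,np.ones((3,3)))
    me=cv2.erode(m,np.ones((5,5)))>0; p=W[me]; 
    for _ in range(3):
        c=p.mean(0); U,s,V=np.linalg.svd(p-c,full_matrices=False); nn=V[2]*np.sign(V[2,2]); e=(p-c)@nn; p=p[abs(e)<max(2*e.std(),.002)]
    v,u=np.nonzero(m); q=ray(n,u,v,c,nn)
    h=nn[:2]/np.linalg.norm(nn[:2])
    # in-plane rect
    yax=np.cross(nn,[1,0,0]);yax/=np.linalg.norm(yax);xax=np.cross(yax,nn)
    ab=np.c_[(q-c)@xax,(q-c)@yax]; R=rect(ab); ctr=c+R[0][0]*xax+R[0][1]*yax; a=np.radians(R[2]); L=np.cos(a)*xax+np.sin(a)*yax
    print(n,len(p),"normal",r3(nn),"tilt",np.degrees(np.arccos(nn[2])),"downhill yaw",np.degrees(np.arctan2(h[1],h[0])),"rms",e.std())
    print("  rect size",R[1],"ctr",r3(ctr),"long",r3(L),"axis pt",r3(ctr-.022*nn))
T=np.load("top0.npz");hsv=cv2.cvtColor(T["im"],cv2.COLOR_BGR2HSV);W=T["W"]
v,u=np.nonzero((hsv[...,1]>80)&(abs(W[...,2]-.12)<.008)&(abs(W[...,0]-.5)<.15)&(abs(W[...,1]-.18)<.06))
q=ray("top",u,v,[0,0,.12]); print("sole",rect(q),q.min(0),q.max(0))
# width profile along x
for x in np.arange(.435,.575,.015):
    k=abs(q[:,0]-x)<.004
    if k.any(): print(round(x,3),r3([q[k,1].min(),q[k,1].max(),(q[k,1].min()+q[k,1].max())/2]))
# base plate: grey-green plane z=.012
b,g_,r_=[T["im"][...,i].astype(int) for i in range(3)]
m=((g_-r_>=5)&(abs(W[...,2]-.012)<.012)&(abs(W[...,0]-.5)<.2)&(abs(W[...,1]-.15)<.12)).astype(np.uint8)
k,l,st,_=cv2.connectedComponentsWithStats(m); i=1+st[1:,4].argmax(); v,u=np.nonzero(l==i); print("base",len(v),rect(ray("top",u,v,[0,0,.012])))
f=lambda x,y:(375+(x-400)*.15,195+y*.15); tS=lambda x,y:(240+x*.25,170+y*.25); t=lambda x,y:(160+x*.3325,215+(y-300)*.3333); t2=lambda x,y:(325+(x-400)*.2,110+(y-300)*.2)
print("knob top",tri(tS(221,50),t(153,412)),"post cap",tri(tS(325,88),t(173,330)))
print("head corners", [tri(f(*a),t2(*b)) for a,b in(((565,55),(548,353)),((730,50),(653,382)),((735,165),(620,514)),((553,160),(512,485)))])
E
```

```text
side grey pct [ 34.66666667 103.53333333 126.33333333 174.         176.        ]
side 192 normal [-0.26    0.122   0.9579] tilt 16.69352655361741 downhill yaw 154.86291930676242 rms 0.0011401837391182802
  rect size [50.94349670410156, 56.77883529663086] ctr [ 0.7835 -0.1625  0.3604] long [ 0.9293 -0.2379  0.2826] axis pt [ 0.7893 -0.1652  0.3394]
top grey pct [ 33.66666667  82.33333333 123.33333333 124.66666667 126.33333333]
top 312 normal [-0.2545  0.0927  0.9626] tilt 15.713761796650557 downhill yaw 159.987828975844 rms 0.0014986120178429197
  rect size [45.483970642089844, 55.99497604370117] ctr [ 0.7838 -0.1592  0.3627] long [ 0.9232 -0.2732  0.2704] axis pt [ 0.7894 -0.1612  0.3415]
sole (array([0.50766595, 0.18541592]), [56.47908020019531, 156.0637664794922], np.float32(2.1883578)) [0.42970508 0.15817517 0.12      ] [0.5858329  0.21506573 0.12      ]
0.435 [0.1696 0.2052 0.1874]
0.45 [0.165  0.2084 0.1867]
0.465 [0.1656 0.2091 0.1874]
0.48 [0.1639 0.2097 0.1868]
0.495 [0.1643 0.2079 0.1861]
0.51 [0.1648 0.2086 0.1867]
0.525 [0.1603 0.2118 0.1861]
0.54 [0.1583 0.215  0.1866]
0.555 [0.1589 0.1872 0.1731]
0.57 [0.1646 0.1854 0.175 ]Traceback (most recent call last):
  File "<stdin>", line 30, in <module>
ValueError: attempt to get argmax of an empty sequence
```

```bash
python3 - <<'E'
from h import *
r3=lambda x:np.round(x,4)
T=np.load("top0.npz");W=T["W"];S=np.load("side0.npz")
m=((abs(W[...,2]-.012)<.007)&(W[...,2]>.006)&(abs(W[...,0]-.5)<.2)&(abs(W[...,1]-.15)<.12)).astype(np.uint8)
m=cv2.morphologyEx(m,cv2.MORPH_OPEN,np.ones((3,3)))
v,u=np.nonzero(m); q=ray("top",u,v,[0,0,.012]);print("base",rect(q),q.min(0),q.max(0))
for x in(.44,.5,.54,.6,.65): k=abs(q[:,0]-x)<.004; print(x,r3([q[k,1].min(),q[k,1].max()]) if k.any() else 0)
hsv=cv2.cvtColor(S["im"],cv2.COLOR_BGR2HSV);W=S["W"]
v,u=np.nonzero((hsv[...,1]>80)&(abs(W[...,2]-.12)<.006)&(abs(W[...,0]-.5)<.15)&(abs(W[...,1]-.18)<.06))
q=ray("side",u,v,[0,0,.12]); print("sole side",q.min(0),q.max(0))
for x in(.45,.47,.49,.51): k=abs(q[:,0]-x)<.004; print(x,r3([q[k,1].min(),q[k,1].max()]))
f=lambda x,y:(375+(x-400)*.15,195+y*.15); tS=lambda x,y:(240+x*.25,170+y*.25); t=lambda x,y:(160+x*.3325,215+(y-300)*.3333); t2=lambda x,y:(325+(x-400)*.2,110+(y-300)*.2)
for a,b in(("knob top",((221,50),(153,412))),("post cap",((325,88),(173,330))),("heel",((53,130),(168,572))),("toe",((270,122),(190,380)))): print(a,tri(tS(*b[0]),t(*b[1])))
for a,b in(((565,55),(548,353)),((730,50),(653,382)),((735,165),(620,514)),((553,160),(512,485)),((500,115),(512,540))): print("head",[r3(z) for z in tri(f(*a),t2(*b))])
E
```

```text
base (array([0.54281024, 0.18653328]), [80.11860656738281, 246.74940490722656], np.float32(0.62544674)) [0.41909892 0.14521916 0.012     ] [0.66657153 0.225333   0.012     ]
0.44 [0.1455 0.1816]
0.5 [0.1476 0.1757]
0.54 [0.149  0.1744]
0.6 [0.1512 0.2076]
0.65 [0.1501 0.2011]
sole side [0.42882048 0.14844352 0.12      ] [0.58312931 0.2094493  0.12      ]
0.45 [0.1535 0.2034]
0.47 [0.1605 0.2015]
0.49 [0.1586 0.2042]
0.51 [0.1568 0.2024]
knob top (array([0.55306605, 0.19455802, 0.17646577]), np.float64(0.0011205607444530067))
post cap (array([0.6276693 , 0.18957748, 0.14011826]), np.float64(0.0017711547572356941))
heel (array([0.42618582, 0.19124149, 0.11416407]), np.float64(0.006235065615215787))
toe (array([0.58687918, 0.17754038, 0.12124123]), np.float64(0.0005512529830621058))
head [array([ 0.7844, -0.1442,  0.3779]), np.float64(0.0499)]
head [array([ 0.7962, -0.1861,  0.4001]), np.float64(0.011)]
head [array([ 0.7847, -0.1808,  0.3403]), np.float64(0.0578)]
head [array([ 0.7715, -0.1323,  0.312 ]), np.float64(0.0097)]
head [array([ 0.7456, -0.1316,  0.3317]), np.float64(0.0013)]
```

```bash
cat >> h.py <<'E'
def down(yd): # tool down, tool y along heading yd (deg)
    a=np.radians(yd); y=np.array([np.cos(a),np.sin(a),0]); z=np.array([0,0,-1.]); return np.c_[np.cross(y,z),y,z]
E
python3 - <<'E'
from h import *
r3=lambda x:np.round(x,4)
f=lambda x,y:(375+(x-400)*.15,195+y*.15); t2=lambda x,y:(325+(x-400)*.2,110+(y-300)*.2)
for a,b in(((565,55),(512,485)),((730,50),(548,353)),((735,165),(653,382)),((553,160),(620,514))): print("head",[r3(z) for z in tri(f(*a),t2(*b))])
H=np.array([.6277,.1885]);r=.075
def pose(th,z): a=np.radians(180-th); return np.array([*(H+r*np.array([np.cos(a),np.sin(a)])),z]),down(90-th)
th0=4
p,R=pose(th0,.26); q0=arm.read_joints()
for th in (4,50,97): pp,RR=pose(th,.147); print(th,arm.solve_ik(pp,RR))
arm.reach(p,R); arm.grip(.42); print(arm.read_joints(),arm.read_width())
print(arm.move_linear(pose(th0,.147)[0],v=.1,threshold=8))
for th in range(12,98,12): 
    pp,RR=pose(th,.147); arm.move_linear(pp,RR,v=.06); print(th,r3(arm.read_contact_force()))
pp,RR=pose(98,.147); arm.move_linear(pp,RR,v=.06)
arm.move_linear(pose(98,.26)[0],v=.15); print(arm.read_t())
im,_,W=cloud("top"); cv2.imwrite("pics/t1.png",cv2.resize(im[190:320,150:310],(640,520)))
E
```

```text
head [array([ 0.7639, -0.1304,  0.3552]), np.float64(0.0044)]
head [array([ 0.8167, -0.1449,  0.3661]), np.float64(0.001)]
head [array([ 0.8083, -0.1905,  0.3564]), np.float64(0.0013)]
head [array([ 0.7517, -0.1768,  0.3509]), np.float64(0.0018)]
4 [19.31061213 26.12103697  5.28886403 69.16782706  0.         23.31061213]
50 [22.99782405 31.0266554  13.30449684 72.27784143  0.         72.99782405]
97 [ 22.43493427  38.19802174  25.76225187  77.56423013   0.
 119.43493427]
[ 1.93234584e+01  2.33324302e+01  1.79530273e+01  8.46190275e+01
 -3.34576809e-04  2.33099552e+01] 0.42019232608910895
False
12 [-0.2758  0.6309 -0.0585]
24 [-0.0819 -0.3873 -0.3026]
36 [ 0.6307 -0.9013  0.5643]
48 [ 0.3174  0.2619 -0.2265]
60 [-0.0491 -0.39    0.535 ]
72 [0.6365 0.0835 0.4769]
84 [0.6383 0.1834 0.2931]
96 [-0.4362 -0.7338 -0.6617]
7.975
```

View pics/t1.png

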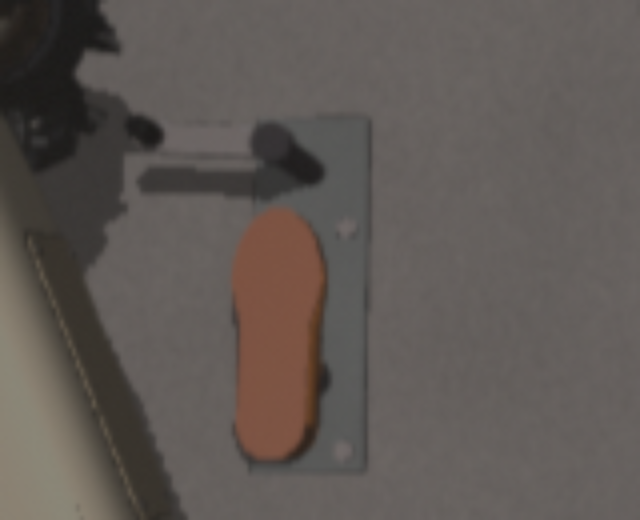

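The top view shows the arm swung to about 90° with its knob at crop (145,130), well clear. The sole is now fully visible. I'll refine its pose and grasp it.

```bash
python3 - <<'E'
from h import *
r3=lambda x:np.round(x,4)
im,_,W=cloud("top");hsv=cv2.cvtColor(im,cv2.COLOR_BGR2HSV)
v,u=np.nonzero((hsv[...,1]>80)&(abs(W[...,2]-.12)<.008)&(abs(W[...,0]-.5)<.15)&(abs(W[...,1]-.18)<.06))
q=ray("top",u,v,[0,0,.12]);R=rect(q);print(R,q[:,0].min(),q[:,0].max(),np.median(W[v,u,2]))
xs=np.arange(.445,.58,.005);c=[(q[k,1].min()+q[k,1].max())/2 for x in xs for k in[abs(q[:,0]-x)<.003]]
s,b=np.polyfit(xs,c,1); print("axis yaw",np.degrees(np.arctan(s)),"y@.494",s*.494+b)
yaw=np.clip(np.degrees(np.arctan(s)),-3,3)
x0=(q[:,0].min()+q[:,0].max())/2-.025; print("origin x",x0)
g=np.array([x0+.010,s*(x0+.01)+b-.001,.076]); print("grasp",g)
Rt=down(90+yaw); 
arm.reach(g+[0,0,.16],Rt); arm.grip(1.0)
print("hit",arm.move_linear(g,v=.12,threshold=10),r3(arm.read_tool_pos()))
f0=np.array(arm.read_contact_force()); arm.grip(0.0)
print(arm.read_width(),arm.read_width()*.085,arm.read_grasp_force(),r3(arm.read_contact_force()-f0),arm.read_t())
np.save("g.npy",np.r_[g,yaw,x0,s,b])
E
```

```text
(array([0.50780655, 0.18544618]), [56.528812408447266, 156.34703063964844], np.float32(2.188364)) 0.4297050845054574 0.5858329020826271 0.12166101321767187
axis yaw -0.0025638202695841615 y@.494 0.1865287996027321
origin x 0.4827689932940422
grasp [0.49276899 0.18552885 0.076     ]
hit False [0.4934 0.1858 0.0768]
0.5102222753194016 0.04336889340214914 61.70758232474327 [0.5168 1.5356 3.7639] 12.0917
```

```bash
python3 - <<'E'
from h import *
r3=lambda x:np.round(x,4)
g=np.load("g.npy"); p=np.array(arm.read_tool_pos()); arm.move_linear(p+[0,0,.06],v=.06); print(r3(arm.read_contact_force()),arm.read_width()); arm.move_linear(p+[0,0,.16],v=.15); print(arm.read_t(),arm.read_width())
for n in("side","top"):
    N=10; F=[arm.snapshot(n) for _ in range(N)]; D=np.stack([f[1] for f in F]); D[D==0]=np.nan; d=np.nanmedian(D,0); im=np.mean([f[0] for f in F],0)
    c=arm.camera_info(n);K=c["camera_matrix"];T=np.array(c["T"]);v,u=np.mgrid[:480,:640]
    W=np.stack([(u-K[0][2])/K[0][0]*d,(v-K[1][2])/K[1][1]*d,d],-1)@T[:3,:3].T+T[:3,3]
    np.savez(n+"1.npz",im=im,W=W); G=im.mean(2)
    box=(abs(W[...,2]-.35)<.05)&(abs(W[...,0]-.78)<.08)&(abs(W[...,1]+.16)<.06); hi=np.percentile(G[box],95)
    me=cv2.erode((box&(G>.93*hi)).astype(np.uint8),np.ones((3,3)))>0; p=W[me]
    for _ in range(4):
        c0=p.mean(0);V=np.linalg.svd(p-c0,full_matrices=False)[2];nn=V[2]*np.sign(V[2,2]);e=(p-c0)@nn;p=p[abs(e)<max(2*e.std(),.0015)]
    # subpixel mask
    a=4; x0,y0,x1,y1=[f(z[m]) for f,m in((min,0),(max,0)) for z in []] if 0 else (cv2.boundingRect(me.astype(np.uint8))[0]-8,cv2.boundingRect(me.astype(np.uint8))[1]-8,cv2.boundingRect(me.astype(np.uint8))[2]+16,cv2.boundingRect(me.astype(np.uint8))[3]+16)
    sub=cv2.resize(G[y0:y0+y1,x0:x0+x1],None,fx=a,fy=a,interpolation=cv2.INTER_CUBIC)
    thr=(hi+100*0+ (hi*.6 if n=="top" else hi*.7))/2+ (0)
    ml=(sub>thr).astype(np.uint8); l=cv2.connectedComponentsWithStats(ml); i=1+l[2][1:,4].argmax(); vv,uu=np.nonzero(l[1]==i)
    U=(uu+.5)/a-.5+x0; Vv=(vv+.5)/a-.5+y0; q=ray(n,U,Vv,c0,nn)
    ya=np.cross(nn,[1,0,0]);ya/=np.linalg.norm(ya);xa=np.cross(ya,nn);R=rect(np.c_[(q-c0)@xa,(q-c0)@ya]);ctr=c0+R[0][0]*xa+R[0][1]*ya;al=np.radians(R[2]);X=np.cos(al)*xa+np.sin(al)*ya
    print(n,len(p),"n",r3(nn),"size",np.round(R[1],1),"ctr",r3(ctr),"X",r3(X),"yaw",np.degrees(np.arctan2(X[1],X[0])),"pitch",np.degrees(np.arcsin(X[2])),"axis",r3(ctr-.022*nn),"rms",e.std())
    # lens barrel dark points in front
    X2=np.array([.9305,-.2425,.28]);o=np.array([.7893,-.163,.3405]); Wl=(W-o)@X2; lat=(W-o)@np.array([.25,.968,0])
    k=(Wl<-.031)&(Wl>-.06)&(abs(lat)<.03)&(abs(W[...,2]-.33)<.04)&(G<70)
    print("  barrel",k.sum(),r3(W[k].mean(0)),"lat",np.round(np.percentile(lat[k],[2,50,98]),4),"along",np.round(np.percentile(Wl[k],[2,98]),4), "foot/col:",)
    k=(W[...,2]>.05)&(W[...,2]<.25)&(abs(W[...,0]-.78)<.08)&(abs(W[...,1]+.16)<.06); 
    if k.any(): print("  column",r3(np.median(W[k],0)))
    k=(abs(W[...,2]-.008)<.012)&(G<75)&(abs(W[...,0]-.78)<.1)&(abs(W[...,1]+.16)<.1)
    print("  foot",rect(W[k]) if k.sum()>20 else 0)
print(arm.read_t())
E
```

```text
[ 0.1624  0.4601 -2.8315] 0.5041612784961674
14.0667 0.5083146437187995
side 252 n [-0.2741  0.0818  0.9582] size [53.5 57.4] ctr [ 0.7843 -0.1606  0.3605] X [ 0.9178 -0.2755  0.286 ] yaw -16.711573671374506 pitch 16.618586241053638 axis [ 0.7903 -0.1624  0.3395] rms 0.0004761523462669572
  barrel 95 [ 0.7472 -0.1608  0.3381] lat [-0.0162 -0.0112  0.0074] along [-0.0472 -0.0335] foot/col:
  column [ 0.7874 -0.1691  0.1572]
  foot (array([ 0.78343182, -0.16071875]), [104.06983947753906, 119.21461486816406], np.float32(-50.98545))
top 408 n [-0.2698  0.0757  0.9599] size [47.3 57.8] ctr [ 0.7842 -0.1592  0.3627] X [ 0.9217 -0.2683  0.2802] yaw -16.232581944740215 pitch 16.269934750683312 axis [ 0.7901 -0.1609  0.3416] rms 0.0006170888105906651
  barrel 144 [ 0.749  -0.1487  0.3431] lat [-0.0129  0.0035  0.021 ] along [-0.0489 -0.0314] foot/col:
  column [ 0.7834 -0.1585  0.1343]
  foot (array([ 0.79842017, -0.14428687]), [148.87063598632812, 168.9671630859375], np.float32(-89.268845))
15.0667
```

```bash
cat >> h.py <<'E'
yw,pt=np.radians(-16.3),np.radians(16.4)
LX=np.array([np.cos(pt)*np.cos(yw),np.cos(pt)*np.sin(yw),np.sin(pt)]);LY=np.array([-np.sin(yw),np.cos(yw),0]);LZ=np.cross(LX,LY)
LENS=np.array([.790,-.1617,.3402])-.048*LX; FOC=LENS-.1*LX
RL=np.c_[LX,LY,LZ]; RT=np.c_[-LX,LY,-LZ]
E
python3 - <<'E'
from h import *
r3=lambda x:np.round(x,4)
print("lens",r3(LENS),"foc",r3(FOC))
off=np.array([-.095,0,-.0312]); fin=FOC+RL@off; st=fin-.06*LX
print(r3(fin),arm.solve_ik(fin,RT),arm.solve_ik(st,RT))
arm.reach(st,RT); arm.sleep(.3); print(r3(arm.read_tool_pos()-st),arm.read_t(),arm.read_width(),r3(np.array(arm.read_ee_rot())-RT).max())
for n in("side","top"):
    im,d,W=cloud(n); np.savez(n+"2.npz",im=im,W=W)
    c=arm.camera_info(n);T=np.array(c["T"]);K=np.array(c["camera_matrix"]); p=T[:3,:3].T@(FOC-.06*LX-T[:3,3]); uv=(K@p)[:2]/p[2]; print(n,"toe expected",uv)
    u0,v0=int(uv[0])-50,int(uv[1])-56; o=cv2.resize(im[v0:v0+112,u0:u0+100],(400,448),interpolation=cv2.INTER_CUBIC); o=cv2.convertScaleAbs(o,alpha=1.5)
    globals()[n]=o; print(u0,v0)
cv2.imwrite("pics/s2.png",np.hstack([side,top]))
E
```

```text
lens [ 0.7458 -0.1488  0.3266] foc [ 0.6537 -0.1219  0.2984]
[ 0.5747 -0.0987  0.2417] [-8.62461104 10.51661226 -4.78311815 58.43940685 -2.16111715  7.36660941] [ -7.62604596   4.63458375 -14.25680633  54.88626686  -2.44041067
   8.32609517]
[ 0.0004  0.0009 -0.0001] 16.4083 0.5100473748115439 0.0006
side toe expected [323.28122377 225.08818105]
273 169
top toe expected [334.48571683 228.08193655]
284 172
```

View pics/s2.png

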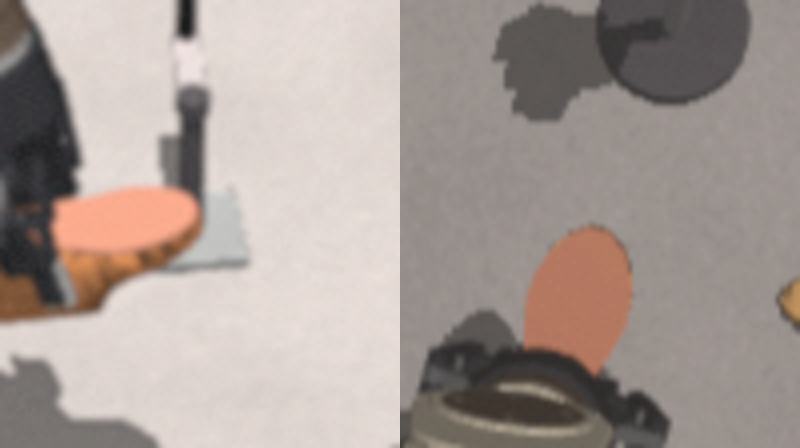

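The toe tip shows at about (334,228) in the top view and (323,223) in the side view, both within about 2 px of the prediction. Next I'll fit the sole plane and tip numerically.

```bash
python3 - <<'E'
from h import *
r3=lambda x:np.round(x,4)
st=np.array(arm.read_tool_pos()); toe=st-RL@np.array([-.095,0,-.0312])
for n in("side","top"):
    N=8;F=[arm.snapshot(n) for _ in range(N)];D=np.stack([f[1] for f in F]);D[D==0]=np.nan;d=np.nanmedian(D,0);im=np.mean([f[0] for f in F],0).astype(np.uint8)
    c=arm.camera_info(n);K=c["camera_matrix"];T=np.array(c["T"]);v,u=np.mgrid[:480,:640]
    W=np.stack([(u-K[0][2])/K[0][0]*d,(v-K[1][2])/K[1][1]*d,d],-1)@T[:3,:3].T+T[:3,3]
    hsv=cv2.cvtColor(im,cv2.COLOR_BGR2HSV); L=(W-toe)@RL
    m=(hsv[...,1]>80)&(L[...,0]>-.09)&(L[...,0]<.02)&(abs(L[...,1])<.045)&(abs(L[...,2]-.012)<.012)
    if n=="side": m&=im[...,2]>.85*np.percentile(im[m][:,2],90)
    me=cv2.erode(m.astype(np.uint8),np.ones((3,3)))>0;p=L[me]
    for _ in range(4):
        c0=p.mean(0);nn=np.linalg.svd(p-c0,full_matrices=False)[2][2];nn*=np.sign(nn[2]);e=(p-c0)@nn;p=p[abs(e)<max(2*e.std(),.0015)]
    vv,uu=np.nonzero(m);q=(ray(n,uu,vv,toe+RL@c0,RL@nn)-toe)@RL
    print(n,len(p),"normal in lens axes",r3(nn),"sole z@0",round(c0[2]-(nn[:2]@(-c0[:2]))/nn[2],4),"tip x",round(q[:,0].max(),4))
    for x in(-.06,-.05,-.04,-.03,-.02,-.01):
        k=abs(q[:,0]-x)<.003
        if k.any(): print("   ",x,r3([q[k,1].min(),q[k,1].max(),(q[k,1].min()+q[k,1].max())/2]))
print(arm.read_t())
E
```

```text
side 333 normal in lens axes [-0.0017  0.0061  1.    ] sole z@0 0.0104 tip x -0.002
    -0.06 [-0.0255  0.0245 -0.0005]
    -0.05 [-0.0267  0.0269  0.0001]
    -0.04 [-0.028   0.0261 -0.0009]
    -0.03 [-0.026   0.0246 -0.0007]
    -0.02 [-0.0234  0.0194 -0.002 ]
    -0.01 [-0.0175  0.0143 -0.0016]
top 546 normal in lens axes [ 0.0014 -0.0034  1.    ] sole z@0 0.013 tip x -0.0007
    -0.06 [-0.0254  0.0247 -0.0004]
    -0.05 [-0.0286  0.0272 -0.0007]
    -0.04 [-0.0281  0.0269 -0.0006]
    -0.03 [-0.0262  0.0258 -0.0002]
    -0.02 [-0.023   0.0218 -0.0006]
    -0.01 [-0.0177  0.0173 -0.0002]
17.3083
```

The last's pose in the hand is within about 1 mm and 0.4° of nominal, so I'll advance to the focus.

```bash
python3 - <<'E'
from h import *
r3=lambda x:np.round(x,4)
fin=FOC+RL@np.array([-.095+.0005,.0006,-.0312])
print(arm.move_linear(fin,RT,v=.05,threshold=8)); arm.sleep(.8)
print(r3(arm.read_tool_pos()-fin),r3(arm.read_contact_force()),arm.read_width(),np.abs(arm.read_joint_velocities()).max(),arm.read_t())
s=arm.snapshot("side")[0][170:320,220:420];t=arm.snapshot("top")[0][100:300,230:430]
cv2.imwrite("pics/f.png",np.hstack([cv2.resize(cv2.convertScaleAbs(z,alpha=1.4),(400,400*z.shape[0]//200))[:300] for z in(s,t)]))
E
```

```text
False
[-0. -0. -0.] [ 0.3397 -0.3902 -2.9888] 0.5072145215396348 0.12159471024795555 19.4667
```

View pics/f.png

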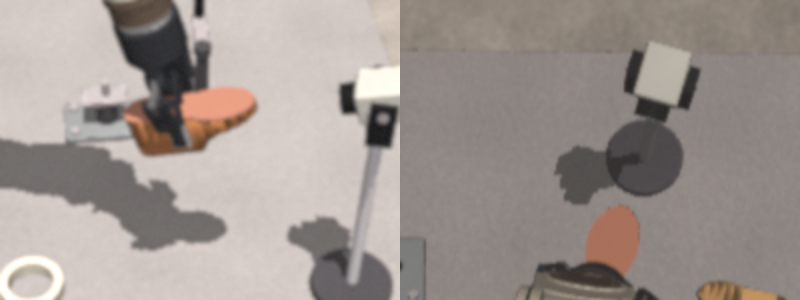

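The last is held sole-up with its toe at (256,100) in the side crop, aimed at the lens at (342,97), about 10 cm away and clear of everything.

```bash
python3 -c "
from station import arm
print(arm.job_done())"
```

```text
the job is handed in; nothing more can be done
None
```

I swung the hold-down arm about 90° aside, lifted the last straight up off its pin, and handed the job in (about 19.5 s on the robot's clock) with the last held still, sole up, toe into the lens; by my camera measurements the toe tip is 10 cm from it to within a few millimetres, and the hand-in call returned no verdict.

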